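# Pack the shoe-care caddy by colour

## Robot

A 6-joint arm with a two-finger parallel gripper is mounted at the origin on the work surface. World frame = base frame: x ahead of the robot, y to its left, z up, the work surface at z = 0. Lengths are in m, angles in rad, forces in N, time in s.
With the tool pointing down it reaches from about 0.25 to 0.8 m from the base axis. Payload 3.9 kg.
Tool frame: the origin (TCP) lies midway between the tips of the shut fingers; the grasp point (between the pads) lies 19 mm behind it; z points along the fingers, y is the line along which they close (so a half turn about z gives the same grasp; the last joint's range is limited). The gripper opens to 85 mm and grips with 20 to 120 N. Pads are 22 mm wide; open, the fingers measure 114 mm over their backs; the gripper's body (76 mm by 85 mm) begins 54 mm behind the grasp point. The pads swing forward as they close: fully open they stand 13 mm farther back than shut.
Start: joints at [-1.124, 0.26, -0.138, 1.173, 0, 1.571], TCP at [0.227, -0.473, 0.231] pointing down, gripper open.
Joint ranges: [-2.78, 2.78], [-0.83, 1.72], [-1.28, 1.37], [-1.9, 2.12], [-1.57, 1.48], [-3.14, 3.14]. Speed limits (rad/s): [2.57, 2.57, 3.14, 3.14, 3.14, 3.14].

## Interface

Orientations are given as a unit quaternion [w, x, y, z].
In Python, from bench import arm gives the robot as it stands. The module is installed in compiled form; this text tells all that it offers.
- The arm moves only by the tool carry_out, never from a script. Its argument "increments" is a list that holds one entry, the list of rows, each a list of 7 numbers: the shift along the tool's x, y, z in cm, then the turn, a rotation vector about the tool's x, y, z in rad, then the finger opening in cm, from 0 to 8.54. A call has exactly 5 rows; each row is the pose to reach, as a shift and turn from the pose commanded when the call began, along the tool's axes at that moment; what a row does not reach only later rows make up. A row lasts 1/10 s, in which the tool goes at most 50 mm and 8.59 degrees, less where a joint would pass 70% of its speed; a pose out of reach is approached as far as the arm can. A call with a gripper value outside its range is refused whole. The fingers move at their own pace and stop on an object; the grip force is fixed at half the most. Time passes only in rows, so rows that repeat a pose let the fingers close, or fill a call up. It gives the time, the measured TCP pose, the force, the opening and the grip force at its end, in the units of the state.
- arm.read_state(): the state, without advancing time (a new reading comes with each control period).
- arm.read_camera(name): name is "side" or "top" or "wrist"; returns a dict with "color" (480x640x3 uint8, red, green, blue), "fx", "fy", "cx", "cy" (pixels), "rvec" (rotation vector, rad) and "tvec" (3), from world to camera coordinates, as OpenCV has them. Camera axes: x right, y down, z forward; pixel columns grow to the right and rows downward; lengths in m; the calibration is good to about 2 mm. A picture is of the moment at which its call begins. There is no depth.
- arm.job_done(): hands the job in; it is judged then, once.
Trained networks look in a picture, given as the dict that the camera call returned (one of the last four; its "shot" number tells which), for a name from the list of things; names that differ only in an ending like _2 or _b are one class to them, and where a whole thing is asked for, a point or a joint stands for the part that bears it (a point fixed in the world has none). Each returns a list of dicts, best first, with "conf" (0 to 1); they miss things now and then, are a little off and sometimes report something else, mostly with a low value. They report only what shows in the picture. A call takes as long as a camera call. They do not tell look-alikes from the thing itself.
- arm.masks_of(picture, query): "pixels" (480x640 bool, what is visible of it) and "box" ([left, top, right, bottom] in pixels, round what is visible of it).
The state is a dict: "clock": time; "joints": joint angles; "joint_velocities": joint speeds; "tau": joint torques, N m; "tool_pos": TCP position; "eef_rot": TCP orientation; "ft_force": force on the tool from outside, world axes, zero at the start; "moment": the same for the moment, N m; "finger_gap": finger opening in m; "finger_force": force on a finger pad.
Only numpy, scipy, OpenCV 4.12 (cv2) and the standard library are available. Lean on these libraries where they do the work, as an engineer would, in place of code of your own. Each camera call takes 0.05 s, during which the arm holds its last target. There are 200 camera calls.

## Task

Pack the white shoe-care caddy so that brown and black never mix: put each shoe brush into the long bay, and each shoe-cream jar into the small bay, whose floor pad has its own colour (brown or black), all four upright as they stand now and flat on the pads. The blue clothes brush and the blue-lidded hand-cream jar do not belong in it: leave them where they are.

Things in the scene. Friction and masses are not known exactly. Their poses are not given: they have to be found in the camera images.
- brush_brown_mid (a point): Brown shoe brush standing on its bristles: wooden block 42 (own x) x 120 (own y, the long axis) x 20 mm thick on top of bristles 36 x 112 x 32 mm, 52 mm high in all, about 0.12 kg; may face either way. This point is its centre, 26 mm above its underside; z up. To be packed.
- brush_black_mid (a point): Black shoe brush standing on its bristles: wooden block 42 (own x) x 120 (own y, the long axis) x 20 mm thick on top of bristles 36 x 112 x 32 mm, 52 mm high in all, about 0.12 kg; may face either way. This point is its centre, 26 mm above its underside; z up. To be packed.
- jar_brown_mid (a point): Brown-lidded shoe-cream jar, an upright cylinder 46 mm in diameter and 52 mm high, the top 18 mm its lid, about 0.09 kg. This point is its centre, 26 mm above its underside; z up. To be packed.
- jar_black_mid (a point): Black-lidded shoe-cream jar, an upright cylinder 46 mm in diameter and 52 mm high, the top 18 mm its lid, about 0.09 kg. This point is its centre, 26 mm above its underside; z up. To be packed.
- clothes_brush_mid (a point): Blue clothes brush with pale bristles, same size as the shoe brushes; does not belong in the caddy, leave it where it is. This point is its centre, 26 mm above its underside.
- jar_blue_mid (a point): Blue-lidded hand-cream jar, same size as the shoe-cream jars; does not belong in the caddy, leave it where it is. This point is its centre, 26 mm above its underside.
- longpad_brown: Brown pad on the floor of a long bay of the fixed white caddy, the place for the brush of its colour. Origin: centre of the bay, on the pad's upper face, 6 mm above the table top; the bay is 70 (own x) x 148 mm (own y) inside, its walls rise 16 mm above the pad. The caddy is 160 x 238 mm: two rows side by side 82 mm apart along x, each a long bay and, 119 mm along +y, a small bay; which colour lies in which row is drawn separately for long and small bays.
- longpad_black: Black pad on the floor of a long bay of the fixed white caddy, the place for the brush of its colour. Origin: centre of the bay, on the pad's upper face, 6 mm above the table top; the bay is 70 (own x) x 148 mm (own y) inside, its walls rise 16 mm above the pad.
- smallpad_brown: Brown pad on the floor of a small bay of the fixed white caddy, the place for the jar of its colour. Origin: centre of the bay, on the pad's upper face, 6 mm above the table top; the bay is 70 (own x) x 74 mm (own y) inside, its walls rise 16 mm above the pad.
- smallpad_black: Black pad on the floor of a small bay of the fixed white caddy, the place for the jar of its colour. Origin: centre of the bay, on the pad's upper face, 6 mm above the table top; the bay is 70 (own x) x 74 mm (own y) inside, its walls rise 16 mm above the pad.
There are look-alikes about, which are no part of the job. What is shaped like the part that bears jar_black_mid but green, pink or red is not meant.

How it is judged:
At the end, for the whole second after the job is handed in: Both shoe brushes and both cream jars are upright (0.15 rad), released, at rest, on the pad of their own colour and kind: centre within 16 mm of the pad's centre along each of its axes, 21 to 31 mm above it. Blue brush and blue-lidded jar within 25 mm of their start (x of brush_brown_mid in the frame of longpad_brown between -0.016 and 0.016 m and y of brush_brown_mid in the frame of longpad_brown between -0.016 and 0.016 m and z of brush_brown_mid in the frame of longpad_brown between 0.021 and 0.031 m and angle between each of brush_brown_mid, brush_black_mid, jar_brown_mid, jar_black_mid's own z axis and vertical below 0.15 rad and linear speed of each of brush_brown, brush_black, jar_brown, jar_black below 0.02 m/s and angular speed of each of brush_brown, brush_black, jar_brown, jar_black below 0.2 rad/s and x of brush_black_mid in the frame of longpad_black between -0.016 and 0.016 m and y of brush_black_mid in the frame of longpad_black between -0.016 and 0.016 m and z of brush_black_mid in the frame of longpad_black between 0.021 and 0.031 m and x of jar_brown_mid in the frame of smallpad_brown between -0.016 and 0.016 m and y of jar_brown_mid in the frame of smallpad_brown between -0.016 and 0.016 m and z of jar_brown_mid in the frame of smallpad_brown between 0.021 and 0.031 m and x of jar_black_mid in the frame of smallpad_black between -0.016 and 0.016 m and y of jar_black_mid in the frame of smallpad_black between -0.016 and 0.016 m and z of jar_black_mid in the frame of smallpad_black between 0.021 and 0.031 m and distance of each of clothes_brush_mid, jar_blue_mid from where it was at the start of the episode below 0.025 m); the robot touches nothing.
It fails at once if the blue clothes brush is moved by more than 25 mm (distance of clothes_brush_mid from where it was at the start of the episode above 0.025 m).
It fails at once if the blue-lidded hand-cream jar is moved by more than 25 mm (distance of jar_blue_mid from where it was at the start of the episode above 0.025 m).
It also fails if it takes over 112 s, if anything falls off the work surface, if the arm or the gripper's body presses on something with over 40 N, if the wrist force passes 120 N, or if a joint passes its speed limit or range.

## Working session

There is one attempt and no reset: what is moved stays moved. The work goes in short steps, Python scripts to look and compute and a tool call to move; the robot and the scene stay as the last step left them, time stands still between calls to the robot, and variables do not carry over. Pictures are saved under pics/ and viewed, at most 14 in all, crops included, and the job is handed in when it is done.

Besides the shell and the picture viewer there is one more tool, called after "Request:" by a JSON object that holds its "method" and its "body". carry_out: Moves the arm, as the interface text tells. Its arguments: {"type":"object","properties":{"increments":{"type":"array","items":{"type":"array","items":{"type":"array","items":{"type":"number"}}}}},"required":["increments"]}

```bash
mkdir -p pics; cat > h.py <<'E'
import numpy as np, cv2
from bench import arm
from scipy.spatial.transform import Rotation as R
def cam(n,save=None):
    p=arm.read_camera(n)
    if save: cv2.imwrite('pics/'+save,p['color'][:,:,::-1])
    return p
def ray(p,uv,z):
    Rm=cv2.Rodrigues(np.array(p['rvec'],float))[0]; t=np.array(p['tvec'],float).ravel()
    c=-Rm.T@t; uv=np.atleast_2d(uv).astype(float)
    d=np.c_[(uv[:,0]-p['cx'])/p['fx'],(uv[:,1]-p['cy'])/p['fy'],np.ones(len(uv))]@Rm
    return c+d*((z-c[2])/d[:,2])[:,None]
def proj(p,X):
    return cv2.projectPoints(np.atleast_2d(np.array(X,float)),np.array(p['rvec'],float),np.array(p['tvec'],float),np.array([[p['fx'],0,p['cx']],[0,p['fy'],p['cy']],[0,0,1.]]),None)[0][:,0]
E
python3 - <<'E'
from h import *
p=cam('top','top0.png'); s=cam('side','side0.png')
for n,z in [('brush_brown_mid',.05),('brush_black_mid',.05),('clothes_brush_mid',.05),('jar_brown_mid',.05),('jar_black_mid',.05),('jar_blue_mid',.05),('longpad_brown',.006),('longpad_black',.006),('smallpad_brown',.006),('smallpad_black',.006)]:
    for m in arm.masks_of(p,n)[:3]:
        ys,xs=np.nonzero(m['pixels'])
        q=ray(p,np.c_[xs,ys],z)[:,:2].astype(np.float32)
        r=cv2.minAreaRect(q)
        print(n,round(m['conf'],2),np.round(m['box']),np.round(r[0],4),np.round(r[1],3),round(r[2],1))
st=arm.read_state();print(st['tool_pos'],st['eef_rot'],st['clock'],R.from_quat(np.roll(st['eef_rot'],-1)).as_matrix().round(3))
Rm=cv2.Rodrigues(np.array(p['rvec'],float))[0];print('campos',-Rm.T@np.array(p['tvec'],float).ravel())
E
```

```text
brush_brown_mid 0.82 [117. 224. 184. 258.] [0.4829 0.2848] [0.129 0.044] 76.9
brush_brown_mid 0.54 [293. 228. 370. 263.] [ 0.4747 -0.0572] [0.064 0.14 ] 4.0
brush_black_mid 0.57 [412. 303. 479. 335.] [ 0.3448 -0.2767] [0.122 0.043] 82.4
jar_brown_mid 0.74 [433. 231. 457. 258.] [ 0.4842 -0.2819] [0.045 0.055] 45.0
jar_brown_mid 0.71 [145. 159. 173. 186.] [0.6084 0.2753] [0.063 0.045] 46.6
jar_brown_mid 0.52 [288. 189. 366. 222.] [ 0.5535 -0.0517] [0.064 0.14 ] 4.0
jar_black_mid 0.94 [368. 284. 395. 309.] [ 0.3811 -0.1594] [0.043 0.048] 27.6
jar_black_mid 0.9 [510. 260. 543. 286.] [ 0.4298 -0.4305] [0.045 0.063] 15.1
jar_black_mid 0.88 [431. 231. 459. 258.] [ 0.4847 -0.2824] [0.045 0.054] 45.0
jar_blue_mid 0.73 [123. 306. 159. 331.] [0.33   0.2889] [0.044 0.058] 1.2
jar_blue_mid 0.34 [288. 189. 364. 221.] [ 0.5538 -0.0514] [0.066 0.141] 3.3
longpad_brown 0.78 [289. 189. 367. 223.] [ 0.5636 -0.0519] [0.066 0.146] 4.0
longpad_black 0.93 [291. 230. 369. 265.] [ 0.4814 -0.0577] [0.067 0.146] 4.0
smallpad_brown 0.75 [248. 193. 286. 224.] [0.5552 0.0669] [0.066 0.071] 4.4
smallpad_brown 0.52 [124. 308. 157. 332.] [0.3302 0.3044] [0.046 0.062] 1.2
smallpad_brown 0.44 [290. 190. 365. 221.] [ 0.563  -0.0519] [0.067 0.146] 4.2
smallpad_black 0.97 [248. 231. 288. 269.] [0.4729 0.0611] [0.067 0.073] 3.9
[ 0.2268284  -0.47345355  0.23132789] [ 1.64683227e-05  9.75155812e-01  2.21520072e-01 -2.76279392e-06] 0.6 [[ 0.902  0.432  0.   ]
 [ 0.432 -0.902 -0.   ]
 [-0.     0.    -1.   ]]
campos [ 0.32312841 -0.04631167  1.06148687]
```

View pics/top0.png

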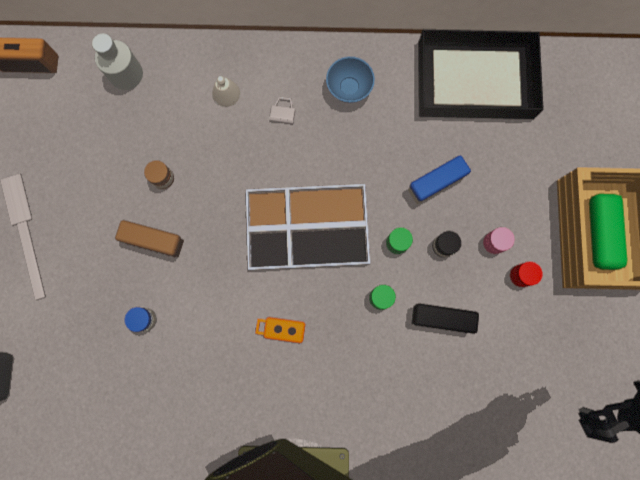

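View pics/side0.png

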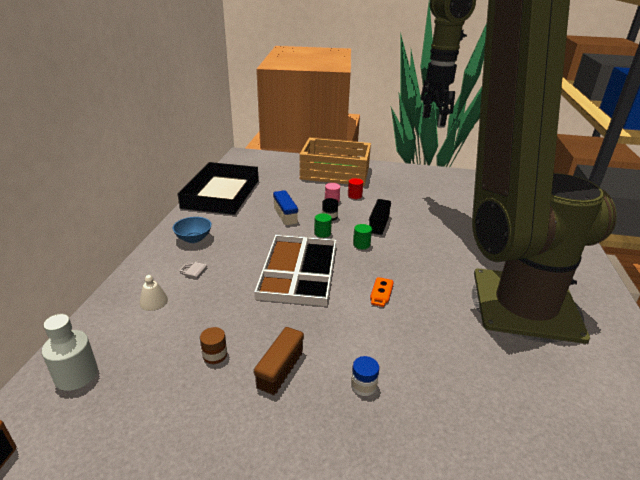

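Candidates: for the black jar, the black lid at (447,243) against green (400,240), green (383,297), pink (499,240) and red (526,274); I take (447,243). For the brown jar, (157,173); blue lid at (138,320) stays put. For the brushes, brown (149,238) and black (445,318); blue (440,178) stays put. The pads are brown in the far row and black in the near row. Next I fit the poses and check with one crop.

```bash
cat >> h.py <<'E'
from scipy.optimize import minimize
def box(a,b,z0,z1): return np.array([[x,y,z] for x in(-a/2,a/2) for y in(-b/2,b/2) for z in(z0,z1)])
th=np.linspace(0,2*np.pi,40)
JAR=[np.vstack([np.c_[.023*np.cos(th),.023*np.sin(th),0*th+z] for z in(0,.052)])]
BR=[box(.042,.12,.032,.052),box(.036,.112,0,.032)]
def fit(p,mask,model,x0,zb=0.):
    S=4; ys,xs=np.nonzero(mask); l,t,r,b=xs.min()-12,ys.min()-12,xs.max()+12,ys.max()+12
    M=cv2.resize(mask[t:b,l:r].astype(np.uint8),None,fx=S,fy=S,interpolation=cv2.INTER_NEAREST)
    def c(v):
        I=np.zeros_like(M); a=v[2]*10 if len(v)>2 else 0
        for P in model:
            Q=P@R.from_euler('z',a).as_matrix().T+[v[0],v[1],zb]
            uv=(proj(p,Q)-[l,t]+.5)*S
            cv2.fillConvexPoly(I,cv2.convexHull(np.round(uv).astype(np.int32)),1)
        return 1-(I&M).sum()/(I|M).sum()
    x0=np.array(x0,float); n=len(x0)
    if n>2: x0[2]/=10
    sx=np.vstack([x0]+[x0+np.eye(n)[i]*.01 for i in range(n)])
    r=minimize(c,x0,method='Nelder-Mead',options=dict(initial_simplex=sx,xatol=1e-4,fatol=1e-4))
    v=r.x.copy()
    if n>2: v[2]*=10
    return v,1-r.fun
E
cat > fit.py <<'E'
from h import *
for cn in ['top','side']:
    p=cam(cn)
    for n,mod,x0 in [('brush_brown_mid',BR,(.478,.275,-.23)),('brush_black_mid',BR,(.345,-.27,-.13)),('jar_brown_mid',JAR,(.597,.268)),('jar_black_mid',JAR,(.475,-.275))]:
        e=proj(p,[x0[0],x0[1],.026])[0]
        for m in arm.masks_of(p,n):
            ys,xs=np.nonzero(m['pixels'])
            if np.hypot(*(e-[xs.mean(),ys.mean()]))<15: print(cn,n,*[np.round(k,4) for k in fit(p,m['pixels'],mod,x0)]);break
    if cn=='top': cv2.imwrite('pics/crop.png',cv2.resize(p['color'][150:340,360:560,::-1],None,fx=3,fy=3))
E
python3 fit.py
```

```text
top brush_brown_mid [ 0.4848  0.2894 -0.2571] 0.9391
top brush_black_mid [ 0.3447 -0.2794 -0.0955] 0.9214
top jar_brown_mid [0.6155 0.2828] 0.9158
top jar_black_mid [ 0.4861 -0.2859] 0.9195
side brush_brown_mid [ 0.4849  0.2905 -0.2275] 0.9529
side brush_black_mid [ 0.344  -0.2739 -0.1079] 0.9136
side jar_brown_mid [0.6169 0.281 ] 0.9436
side jar_black_mid [ 0.4891 -0.2875] 0.7654
```

View pics/crop.png

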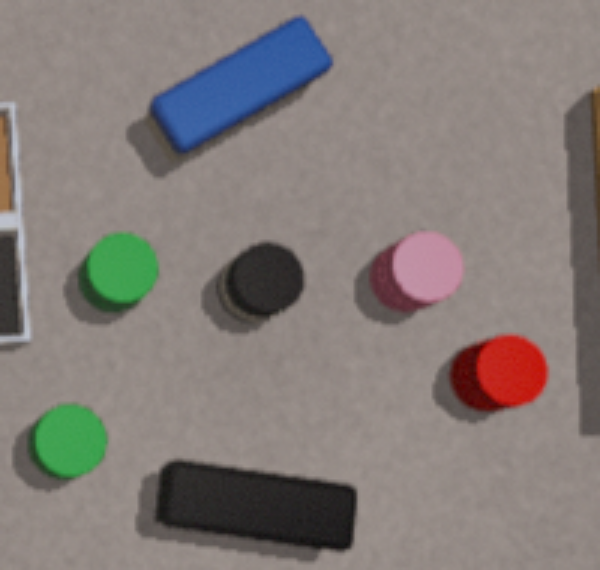

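```bash
cat > plan.py <<'E'
from h import *
import sys
# args: waypoints x,y,z,ang(deg of tool y)
st=arm.read_state(); q=np.array(st['eef_rot']); M=R.from_quat(np.roll(q,-1)).as_matrix()
pos=np.array(st['tool_pos']); a=np.arctan2(M[1,1],M[0,1]); print('now',pos.round(4),np.degrees(a).round(2),'axis z',M[:,2].round(3),'gap',st['finger_gap'],'t',st['clock'])
for w in sys.argv[1:]:
    x,y,z,d=map(float,w.split(',')); b=np.radians(d); t=np.array([x,y,z])
    da=(b-a+np.pi)%(2*np.pi)-np.pi
    n=int(max(np.ceil(np.linalg.norm(t-pos)/.22),np.ceil(abs(da)/.7),1))
    for i in range(n):
        ty=np.array([np.cos(a),np.sin(a),0]); tz=np.array([0,0,-1.]); tx=np.cross(ty,tz)
        s=(t-pos)/(n-i); r=da/(n-i)
        print(w,i,'shift cm',np.round([s@tx*100,s@ty*100,s@tz*100],2),'rz',round(-r,3))
        pos=pos+s; a+=r; da-=r
E
python3 plan.py .3445,-.277,.11,-6.3 .3445,-.277,.018,-6.3 .3445,-.277,.12,-6.3 .4814,-.0577,.12,4 .4814,-.0577,.025,4 .4814,-.0577,.13,4 .487,-.286,.11,0
```

```text
now [ 0.2269 -0.4735  0.2313] -64.4 axis z [ 0. -0. -1.] gap 0.08531964055784903 t 1.1
.3445,-.277,.11,-6.3 0 shift cm [ 9.55 -6.32  6.07] rz -0.507
.3445,-.277,.11,-6.3 1 shift cm [11.42 -0.89  6.07] rz -0.507
.3445,-.277,.018,-6.3 0 shift cm [0.  0.  9.2] rz 0.0
.3445,-.277,.12,-6.3 0 shift cm [  0.    0.  -10.2] rz -0.0
.4814,-.0577,.12,4 0 shift cm [11.65  5.6   0.  ] rz -0.09
.4814,-.0577,.12,4 1 shift cm [11.1   6.62  0.  ] rz -0.09
.4814,-.0577,.025,4 0 shift cm [0.  0.  9.5] rz -0.0
.4814,-.0577,.13,4 0 shift cm [  0.    0.  -10.5] rz -0.0
.487,-.286,.11,0 0 shift cm [-11.41  -0.52   1.  ] rz 0.035
.487,-.286,.11,0 1 shift cm [-11.42  -0.12   1.  ] rz 0.035
```

Request:
{"method": "carry_out", "body": {"increments": [[[2, -1.3, 1.2, 0, 0, -0.1, 8.54], [4, -2.6, 2.4, 0, 0, -0.2, 8.54], [6, -3.9, 3.6, 0, 0, -0.3, 8.54], [8, -5.2, 4.8, 0, 0, -0.4, 8.54], [9.55, -6.3, 6.1, 0, 0, -0.507, 8.54]]]}}

```text
clock: 1.6
tool_pos: [0.2863, -0.3744, 0.17]
eef_rot: [0.0, 0.887, 0.461, 0.0]
ft_force: [-0.1, -1.6, -0.4]
finger_gap: 0.0857
finger_force: 0.0
```

Request:
{"method": "carry_out", "body": {"increments": [[[2.3, -0.2, 1.2, 0, 0, -0.1, 8.54], [4.6, -0.4, 2.4, 0, 0, -0.2, 8.54], [6.9, -0.6, 3.6, 0, 0, -0.3, 8.54], [9.2, -0.8, 4.8, 0, 0, -0.4, 8.54], [11.4, -0.9, 6.1, 0, 0, -0.507, 8.54]]]}}

```text
clock: 2.1
tool_pos: [0.3449, -0.2764, 0.1091]
eef_rot: [0.0, 0.743, 0.669, 0.0]
ft_force: [0.2, -0.2, -0.5]
finger_gap: 0.0855
finger_force: 0.0
```

```bash
python3 plan.py .3445,-.277,.018,-6.3; python3 -c "
from h import *
cam('wrist','w1.png')"
```

```text
now [ 0.3449 -0.2764  0.1091] -6.05 axis z [ 0. -0. -1.] gap 0.08551306273230408 t 2.1
.3445,-.277,.018,-6.3 0 shift cm [-0.06 -0.03  9.11] rz 0.004
```

View pics/w1.png

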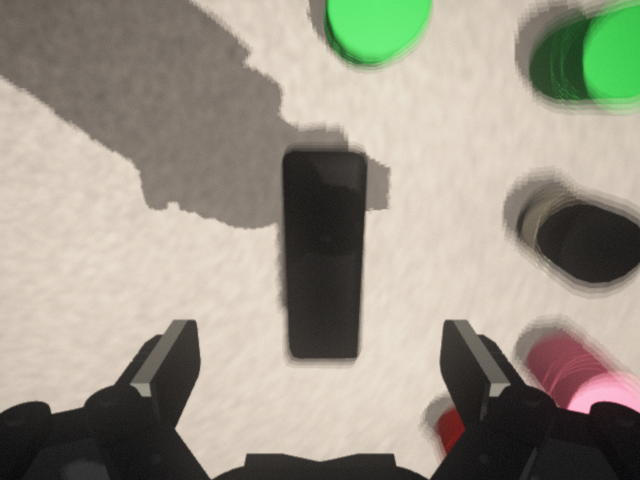

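The wrist picture shows the black brush (cols 284–366) centred between the fingers (mid col 320) and aligned. I descend and grip.

Request:
{"method": "carry_out", "body": {"increments": [[[0, 0, 2.5, 0, 0, 0, 8.54], [0, 0, 5, 0, 0, 0, 8.54], [0, 0, 7, 0, 0, 0, 8.54], [0, 0, 8.5, 0, 0, 0, 8.54], [0, 0, 9.1, 0, 0, 0, 8.54]]]}}

```text
clock: 2.65
tool_pos: [0.3435, -0.2768, 0.0172]
eef_rot: [-0.001, 0.745, 0.667, -0.0]
ft_force: [0.6, -0.1, -0.8]
finger_gap: 0.0857
finger_force: 0.0
```

Request:
{"method": "carry_out", "body": {"increments": [[[0, 0, 0, 0, 0, 0, 6], [0, 0, 0, 0, 0, 0, 4], [0, 0, 0, 0, 0, 0, 3], [0, 0, 0, 0, 0, 0, 3], [0, 0, 0, 0, 0, 0, 3]]]}}

```text
clock: 3.15
tool_pos: [0.3453, -0.2779, 0.0194]
eef_rot: [0.001, 0.745, 0.667, 0.0]
ft_force: [-0.8, 0.8, 5.7]
finger_gap: 0.0413
finger_force: 61.4
```

Request:
{"method": "carry_out", "body": {"increments": [[[0, 0, 0, 0, 0, 0, 3], [0, 0, 0, 0, 0, 0, 3], [0, 0, 0, 0, 0, 0, 3], [0, 0, 0, 0, 0, 0, 3], [0, 0, -0.5, 0, 0, 0, 3]]]}}

```text
clock: 3.65
tool_pos: [0.3442, -0.2771, 0.0235]
eef_rot: [-0.0, 0.745, 0.667, -0.0]
ft_force: [-1.0, -0.6, -1.4]
finger_gap: 0.0415
finger_force: 60.7
```

Request:
{"method": "carry_out", "body": {"increments": [[[0, 0, -1.5, 0, 0, 0, 3], [0, 0, -3.5, 0, 0, 0, 3], [0, 0, -6, 0, 0, 0, 3], [0, 0, -8.5, 0, 0, 0, 3], [0, 0, -9.7, 0, 0, 0, 3]]]}}

```text
clock: 4.15
tool_pos: [0.3451, -0.2777, 0.1225]
eef_rot: [0.001, 0.745, 0.667, 0.0]
ft_force: [0.4, 0.1, -1.3]
finger_gap: 0.041
finger_force: 60.8
```

```bash
python3 plan.py .4814,-.0577,.12,4
```

```text
now [ 0.3451 -0.2777  0.1225] -6.3 axis z [ 0.002 -0.002 -1.   ] gap 0.04099658472535483 t 4.15
.4814,-.0577,.12,4 0 shift cm [11.68  5.57  0.13] rz -0.09
.4814,-.0577,.12,4 1 shift cm [11.14  6.59  0.13] rz -0.09
```

Request:
{"method": "carry_out", "body": {"increments": [[[1.8, 0.9, 0, 0, 0, -0.02, 3], [4.2, 2, 0, 0, 0, -0.04, 3], [6.7, 3.2, 0, 0, 0, -0.06, 3], [9.2, 4.4, 0, 0, 0, -0.08, 3], [11.7, 5.6, 0, 0, 0, -0.09, 3]]]}}

```text
clock: 4.65
tool_pos: [0.4129, -0.166, 0.1205]
eef_rot: [-0.0, 0.714, 0.7, -0.0]
ft_force: [1.0, -0.6, -1.2]
finger_gap: 0.041
finger_force: 60.8
```

Request:
{"method": "carry_out", "body": {"increments": [[[2.8, 1.6, 0, 0, 0, -0.02, 3], [5.6, 3.3, 0, 0, 0, -0.05, 3], [8.4, 5, 0, 0, 0, -0.07, 3], [10.4, 6.1, 0, 0, 0, -0.09, 3], [11.1, 6.6, 0, 0, 0, -0.09, 3]]]}}

```text
clock: 5.15
tool_pos: [0.4818, -0.0556, 0.1204]
eef_rot: [-0.0, 0.681, 0.732, 0.0]
ft_force: [-0.1, 0.0, -0.6]
finger_gap: 0.0412
finger_force: 60.8
```

Request:
{"method": "carry_out", "body": {"increments": [[[0, 0, 1, 0, 0, 0, 3], [0, 0, 2, 0, 0, 0, 3], [0, 0, 3, 0, 0, 0, 3], [0, 0, 4, 0, 0, 0, 3], [0, 0, 4, 0, 0, 0, 3]]]}}

```text
clock: 5.65
tool_pos: [0.479, -0.0578, 0.0784]
eef_rot: [-0.002, 0.682, 0.731, -0.001]
ft_force: [-1.0, 0.2, -0.8]
finger_gap: 0.0409
finger_force: 60.8
```

```bash
python3 plan.py .4814,-.0577,.025,4;  python3 -c "
from h import *
a=cam('wrist')['color'];b=cam('top')['color'][150:310,200:420]
cv2.imwrite('pics/w2.png',np.hstack([cv2.resize(a,(440,330)),cv2.resize(b,None,fx=1.6,fy=330/160)])[:,:,::-1])"
```

```text
now [ 0.479  -0.0578  0.0784] 3.94 axis z [-0.004  0.    -1.   ] gap 0.04090648039424898 t 5.65
.4814,-.0577,.025,4 0 shift cm [-0.    0.24  5.34] rz -0.001
```

View pics/w2.png

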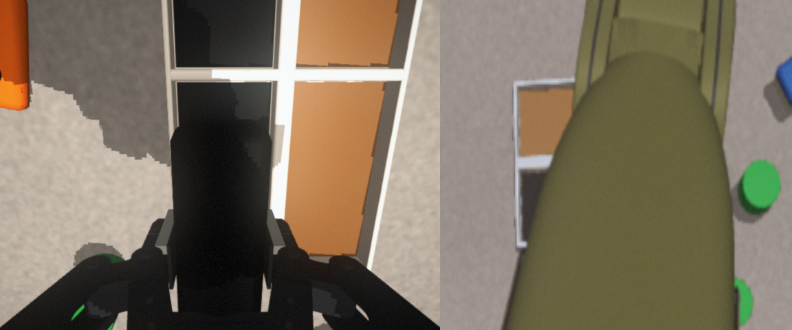

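The brush is centred over the black long bay (cols 172–272 against bay 170–275). I lower it.

Request:
{"method": "carry_out", "body": {"increments": [[[0, 0, 1, 0, 0, 0, 3], [0, 0.1, 2, 0, 0, 0, 3], [0, 0.1, 3, 0, 0, 0, 3], [0, 0.1, 4, 0, 0, 0, 3], [0, 0.1, 4.5, 0, 0, 0, 3]]]}}

```text
clock: 6.25
tool_pos: [0.4812, -0.0572, 0.0339]
eef_rot: [-0.001, 0.682, 0.731, -0.001]
ft_force: [0.2, -0.6, -0.6]
finger_gap: 0.0415
finger_force: 60.8
```

Request:
{"method": "carry_out", "body": {"increments": [[[0, 0, 0.3, 0, 0, 0, 3], [0, 0, 0.6, 0, 0, 0, 3], [0, 0, 0.9, 0, 0, 0, 3], [0, 0, 0.9, 0, 0, 0, 3], [0, 0, 0.9, 0, 0, 0, 3]]]}}

```text
clock: 6.75
tool_pos: [0.4822, -0.0573, 0.0265]
eef_rot: [0.0, 0.682, 0.731, 0.0]
ft_force: [0.2, -0.2, -0.4]
finger_gap: 0.041
finger_force: 60.8
```

Request:
{"method": "carry_out", "body": {"increments": [[[0, 0, 0.1, 0, 0, 0, 3], [0, 0, 0.2, 0, 0, 0, 3], [0, 0, 0.2, 0, 0, 0, 3], [0, 0, 0.2, 0, 0, 0, 3], [0, 0, 0.2, 0, 0, 0, 6]]]}}

```text
clock: 7.25
tool_pos: [0.4826, -0.0574, 0.0249]
eef_rot: [0.001, 0.682, 0.731, 0.0]
ft_force: [-0.7, -0.0, 0.1]
finger_gap: 0.0543
finger_force: 0.0
```

Request:
{"method": "carry_out", "body": {"increments": [[[0, 0, 0, 0, 0, 0, 6], [0, 0, 0, 0, 0, 0, 6], [0, 0, 0, 0, 0, 0, 6], [0, 0, 0, 0, 0, 0, 6], [0, 0, -0.5, 0, 0, 0, 6]]]}}

```text
clock: 7.75
tool_pos: [0.4814, -0.0572, 0.0289]
eef_rot: [-0.001, 0.682, 0.731, -0.0]
ft_force: [0.1, 0.8, -0.0]
finger_gap: 0.06
finger_force: 0.0
```

Request:
{"method": "carry_out", "body": {"increments": [[[0, 0, -1.5, 0, 0, 0, 6], [0, 0, -3.5, 0, 0, 0, 6], [0, 0, -6, 0, 0, 0, 6], [0, 0, -8.5, 0, 0, 0, 6], [0, 0, -9.7, 0, 0, 0, 6]]]}}

```text
clock: 8.25
tool_pos: [0.4833, -0.0575, 0.1288]
eef_rot: [0.001, 0.682, 0.731, 0.001]
ft_force: [0.5, 0.4, -0.7]
finger_gap: 0.0595
finger_force: 0.0
```

```bash
python3 plan.py .487,-.286,.11,0 .487,-.286,.018,0
```

```text
now [ 0.4833 -0.0575  0.1288] 4.01 axis z [ 0.003 -0.    -1.   ] gap 0.05947520794015766 t 8.25
.487,-.286,.11,0 0 shift cm [-11.41  -0.62   0.94] rz 0.035
.487,-.286,.11,0 1 shift cm [-11.43  -0.22   0.94] rz 0.035
.487,-.286,.018,0 0 shift cm [0.  0.  9.2] rz -0.0
```

Request:
{"method": "carry_out", "body": {"increments": [[[-1.8, -0.1, 0, 0, 0, 0, 8.54], [-4.2, -0.2, 0.2, 0, 0, 0.01, 8.54], [-6.7, -0.3, 0.4, 0, 0, 0.02, 8.54], [-9.2, -0.5, 0.7, 0, 0, 0.03, 8.54], [-11.4, -0.6, 0.9, 0, 0, 0.035, 8.54]]]}}

```text
clock: 8.75
tool_pos: [0.4839, -0.1725, 0.1175]
eef_rot: [0.0, 0.695, 0.719, -0.0]
ft_force: [1.6, -0.2, 0.3]
finger_gap: 0.0857
finger_force: 0.0
```

Request:
{"method": "carry_out", "body": {"increments": [[[-2.8, -0.1, 0.2, 0, 0, 0.01, 8.54], [-5.6, -0.1, 0.4, 0, 0, 0.02, 8.54], [-8.4, -0.2, 0.6, 0, 0, 0.03, 8.54], [-10.6, -0.2, 0.9, 0, 0, 0.035, 8.54], [-11.4, -0.2, 0.9, 0, 0, 0.035, 8.54]]]}}

```text
clock: 9.25
tool_pos: [0.486, -0.2874, 0.1082]
eef_rot: [0.0, 0.708, 0.706, -0.0]
ft_force: [-0.6, -0.2, 0.5]
finger_gap: 0.0852
finger_force: 0.0
```

Request:
{"method": "carry_out", "body": {"increments": [[[0, 0, 0, 0, 0, 0, 8.54], [0, 0, 0, 0, 0, 0, 8.54], [0, 0, 0, 0, 0, 0, 8.54], [0, 0, 0, 0, 0, 0, 8.54], [0, 0, 0, 0, 0, 0, 8.54]]]}}

```text
clock: 9.75
tool_pos: [0.4862, -0.2847, 0.1085]
eef_rot: [0.0, 0.707, 0.707, 0.0]
ft_force: [-0.4, 0.3, 0.3]
finger_gap: 0.0856
finger_force: 0.0
```

```bash
python3 plan.py .487,-.286,.018,0;  python3 -c "
from h import *
p=cam('wrist');a=p['color'];q=cam('top');b=q['color'][150:310,200:420]
for m in arm.masks_of(p,'jar_black_mid')[:3]:
  v,s=fit(p,m['pixels'],JAR,(.487,-.286)); print('jar',v,s,m['box'])
for m in arm.masks_of(q,'brush_black_mid')[:2]:
  v,s=fit(q,m['pixels'],BR,(.4814,-.0577,.07),.006); print('br',v,s,m['box'])
cv2.imwrite('pics/w3.png',np.hstack([cv2.resize(a,(440,330)),cv2.resize(b,None,fx=1.6,fy=330/160)])[:,:,::-1])"
```

```text
now [ 0.4862 -0.2847  0.1085] 0.06 axis z [ 0.  0. -1.] gap 0.08559115803633567 t 9.75
.487,-.286,.018,0 0 shift cm [-0.13  0.08  9.05] rz 0.001
jar [ 0.48774972 -0.28528967] 0.9576360940478712 [280.1, 203.9, 369.2, 310.5]
jar [ 0.487 -0.286] 0.0 [300.0, 351.2, 377.4, 460.5]Traceback (most recent call last):
  File "<string>", line 5, in <module>
    v,s=fit(p,m['pixels'],JAR,(.487,-.286)); print('jar',v,s,m['box'])
        ~~~^^^^^^^^^^^^^^^^^^^^^^^^^^^^^^^^
  File "h.py", line 22, in fit
    M=cv2.resize(mask[t:b,l:r].astype(np.uint8),None,fx=S,fy=S,interpolation=cv2.INTER_NEAREST)
cv2.error: OpenCV(4.12.0) /io/opencv/modules/imgproc/src/resize.cpp:4208: error: (-215:Assertion failed) !ssize.empty() in function 'resize'
```

The wrist-camera fit puts the black jar at (.4877, -.2853), which agrees with the earlier value. I descend.

Request:
{"method": "carry_out", "body": {"increments": [[[0, 0.1, 2.5, 0, 0, 0, 8.54], [0, 0.1, 5, 0, 0, 0, 8.54], [0, 0.1, 7, 0, 0, 0, 8.54], [0, 0.1, 8.5, 0, 0, 0, 8.54], [0, 0.1, 9, 0, 0, 0, 8.54]]]}}

```text
clock: 10.4
tool_pos: [0.4858, -0.2846, 0.0166]
eef_rot: [-0.002, 0.707, 0.707, -0.0]
ft_force: [0.0, -0.3, -0.0]
finger_gap: 0.0853
finger_force: 0.0
```

Request:
{"method": "carry_out", "body": {"increments": [[[0, 0, 0, 0, 0, 0, 6], [0, 0, 0, 0, 0, 0, 4], [0, 0, 0, 0, 0, 0, 3], [0, 0, 0, 0, 0, 0, 3], [0, 0, 0, 0, 0, 0, 3]]]}}

```text
clock: 10.9
tool_pos: [0.4882, -0.2861, 0.0197]
eef_rot: [0.001, 0.707, 0.707, 0.0]
ft_force: [-0.4, 0.6, 6.5]
finger_gap: 0.0445
finger_force: 61.4
```

Request:
{"method": "carry_out", "body": {"increments": [[[0, 0, 0, 0, 0, 0, 3], [0, 0, 0, 0, 0, 0, 3], [0, 0, 0, 0, 0, 0, 3], [0, 0, 0, 0, 0, 0, 3], [0, 0, 0, 0, 0, 0, 3]]]}}

```text
clock: 11.4
tool_pos: [0.4882, -0.2861, 0.0196]
eef_rot: [0.001, 0.707, 0.707, 0.0]
ft_force: [-0.3, 0.4, 6.7]
finger_gap: 0.0446
finger_force: 61.4
```

Request:
{"method": "carry_out", "body": {"increments": [[[0, 0, -1.5, 0, 0, 0, 3], [0, 0, -3.5, 0, 0, 0, 3], [0, 0, -6, 0, 0, 0, 3], [0, 0, -8.5, 0, 0, 0, 3], [0, 0, -10.5, 0, 0, 0, 3]]]}}

```text
clock: 11.9
tool_pos: [0.4871, -0.2855, 0.1247]
eef_rot: [0.0, 0.707, 0.707, 0.0]
ft_force: [1.0, 0.8, -1.0]
finger_gap: 0.0445
finger_force: 61.2
```

```bash
python3 plan.py .4729,.0611,.124,4
```

```text
now [ 0.4871 -0.2855  0.1247] -0.0 axis z [ 0.001 -0.    -1.   ] gap 0.04449714240121675 t 11.9
.4729,.0611,.124,4 0 shift cm [17.33 -0.71  0.03] rz -0.035
.4729,.0611,.124,4 1 shift cm [17.35 -0.11  0.03] rz -0.035
```

Request:
{"method": "carry_out", "body": {"increments": [[[2.5, -0.1, 0, 0, 0, -0.01, 3], [6, -0.2, 0, 0, 0, -0.01, 3], [9.8, -0.4, 0, 0, 0, -0.02, 3], [13.6, -0.6, 0, 0, 0, -0.03, 3], [17.3, -0.7, 0, 0, 0, -0.035, 3]]]}}

```text
clock: 12.4
tool_pos: [0.4794, -0.111, 0.1233]
eef_rot: [-0.0, 0.695, 0.719, -0.0]
ft_force: [0.7, 0.2, -0.8]
finger_gap: 0.0448
finger_force: 61.2
```

Request:
{"method": "carry_out", "body": {"increments": [[[4, 0, 0, 0, 0, -0.01, 3], [8, 0, 0, 0, 0, -0.02, 3], [12, -0.1, 0, 0, 0, -0.03, 3], [15.5, -0.1, 0, 0, 0, -0.035, 3], [17.4, -0.1, 0, 0, 0, -0.035, 3]]]}}

```text
clock: 12.9
tool_pos: [0.4724, 0.0638, 0.1234]
eef_rot: [-0.0, 0.681, 0.732, 0.0]
ft_force: [-0.3, -0.8, -1.6]
finger_gap: 0.0447
finger_force: 61.2
```

Request:
{"method": "carry_out", "body": {"increments": [[[0, 0, 1, 0, 0, 0, 3], [0, 0, 2.5, 0, 0, 0, 3], [0, 0, 4, 0, 0, 0, 3], [0, 0, 4.5, 0, 0, 0, 3], [0, 0, 4.5, 0, 0, 0, 3]]]}}

```text
clock: 13.4
tool_pos: [0.4719, 0.0605, 0.0773]
eef_rot: [-0.001, 0.682, 0.731, -0.001]
ft_force: [0.1, 0.4, -0.6]
finger_gap: 0.0442
finger_force: 61.3
```

```bash
python3 plan.py .4729,.0611,.026,4;  python3 -c "
from h import *
cam('wrist','w3.png')"
```

```text
now [0.4719 0.0605 0.0773] 3.96 axis z [-0.003 -0.001 -1.   ] gap 0.04423995080538404 t 13.4
.4729,.0611,.026,4 0 shift cm [0.05 0.11 5.13] rz -0.001
```

View pics/w3.png

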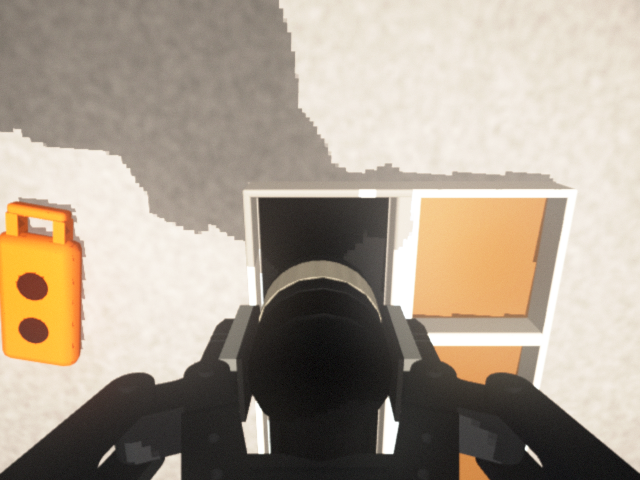

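The jar (cols 262–382) sits over the black small bay (cols 255–390). I lower it and release.

Request:
{"method": "carry_out", "body": {"increments": [[[0, 0, 1, 0, 0, 0, 3], [0, 0, 2, 0, 0, 0, 3], [0, 0, 3, 0, 0, 0, 3], [0, 0, 4, 0, 0, 0, 3], [0, 0, 4.5, 0, 0, 0, 3]]]}}

```text
clock: 13.95
tool_pos: [0.472, 0.0613, 0.0319]
eef_rot: [-0.001, 0.682, 0.731, -0.001]
ft_force: [0.2, -0.6, -1.2]
finger_gap: 0.0448
finger_force: 61.3
```

Request:
{"method": "carry_out", "body": {"increments": [[[0, 0, 0.2, 0, 0, 0, 3], [0, 0, 0.4, 0, 0, 0, 3], [0, 0, 0.6, 0, 0, 0, 3], [0, 0, 0.7, 0, 0, 0, 3], [0, 0, 0.7, 0, 0, 0, 3]]]}}

```text
clock: 14.45
tool_pos: [0.473, 0.0614, 0.0264]
eef_rot: [0.0, 0.682, 0.731, 0.0]
ft_force: [0.3, -0.3, 0.0]
finger_gap: 0.0446
finger_force: 61.3
```

Request:
{"method": "carry_out", "body": {"increments": [[[0, 0, 0.1, 0, 0, 0, 3], [0, 0, 0.1, 0, 0, 0, 3], [0, 0, 0.1, 0, 0, 0, 6], [0, 0, 0.1, 0, 0, 0, 6], [0, 0, 0.1, 0, 0, 0, 6]]]}}

```text
clock: 14.95
tool_pos: [0.473, 0.0614, 0.0253]
eef_rot: [0.0, 0.682, 0.731, 0.0]
ft_force: [0.6, -1.1, 0.5]
finger_gap: 0.0603
finger_force: 0.0
```

Request:
{"method": "carry_out", "body": {"increments": [[[0, 0, 0, 0, 0, 0, 6], [0, 0, -1.5, 0, 0, 0, 6], [0, 0, -4, 0, 0, 0, 6], [0, 0, -7, 0, 0, 0, 6], [0, 0, -10, 0, 0, 0, 6]]]}}

```text
clock: 15.45
tool_pos: [0.4724, 0.0613, 0.1261]
eef_rot: [-0.0, 0.682, 0.731, -0.0]
ft_force: [0.4, -0.6, -0.3]
finger_gap: 0.0602
finger_force: 0.0
```

```bash
python3 plan.py .485,.290,.11,-13.8 .485,.29,.018,-13.8
```

```text
now [0.4724 0.0613 0.1261] 4.01 axis z [-0.001 -0.    -1.   ] gap 0.06016921900423945 t 15.45
.485,.290,.11,-13.8 0 shift cm [11.36  1.43  0.8 ] rz 0.155
.485,.290,.11,-13.8 1 shift cm [11.45 -0.35  0.8 ] rz 0.155
.485,.29,.018,-13.8 0 shift cm [0.  0.  9.2] rz -0.0
```

Request:
{"method": "carry_out", "body": {"increments": [[[1.8, 0.2, 0.1, 0, 0, 0.03, 8.54], [4.2, 0.5, 0.2, 0, 0, 0.06, 8.54], [6.7, 0.8, 0.4, 0, 0, 0.09, 8.54], [9.2, 1.1, 0.6, 0, 0, 0.12, 8.54], [11.4, 1.4, 0.8, 0, 0, 0.155, 8.54]]]}}

```text
clock: 15.95
tool_pos: [0.4789, 0.1772, 0.1172]
eef_rot: [-0.0, 0.737, 0.676, 0.0]
ft_force: [0.6, -0.6, 0.3]
finger_gap: 0.0854
finger_force: 0.0
```

Request:
{"method": "carry_out", "body": {"increments": [[[2.8, -0.1, 0.2, 0, 0, 0.03, 8.54], [5.6, -0.2, 0.4, 0, 0, 0.06, 8.54], [8.4, -0.3, 0.6, 0, 0, 0.1, 8.54], [10.6, -0.3, 0.8, 0, 0, 0.14, 8.54], [11.4, -0.3, 0.8, 0, 0, 0.155, 8.54]]]}}

```text
clock: 16.45
tool_pos: [0.4857, 0.2918, 0.1089]
eef_rot: [-0.0, 0.786, 0.618, 0.0]
ft_force: [-0.3, 0.2, 0.1]
finger_gap: 0.0851
finger_force: 0.0
```

Request:
{"method": "carry_out", "body": {"increments": [[[0, 0, 0, 0, 0, 0, 8.54], [0, 0, 0, 0, 0, 0, 8.54], [0, 0, 0, 0, 0, 0, 8.54], [0, 0, 0, 0, 0, 0, 8.54], [0, 0, 0, 0, 0, 0, 8.54]]]}}

```text
clock: 16.95
tool_pos: [0.4857, 0.2892, 0.1095]
eef_rot: [0.0, 0.787, 0.617, -0.0]
ft_force: [-1.0, -0.8, 0.1]
finger_gap: 0.0855
finger_force: 0.0
```

```bash
python3 plan.py .485,.29,.018,-13.8;  python3 -c "
from h import *
p=cam('wrist','w4.png')
m=arm.masks_of(p,'brush_brown_mid')[0]; print(fit(p,m['pixels'],BR,(.485,.29,-.24)),m['box'])"
```

```text
now [0.4857 0.2892 0.1095] -13.8 axis z [ 0. -0. -1.] gap 0.08545807806426574 t 16.95
.485,.29,.018,-13.8 0 shift cm [ 0.06 -0.09  9.15] rz -0.0
(array([ 0.48591955,  0.29008659, -0.24656058]), np.float64(0.9221529967666421)) [278.7, 140.8, 361.5, 360.7]
```

View pics/w4.png

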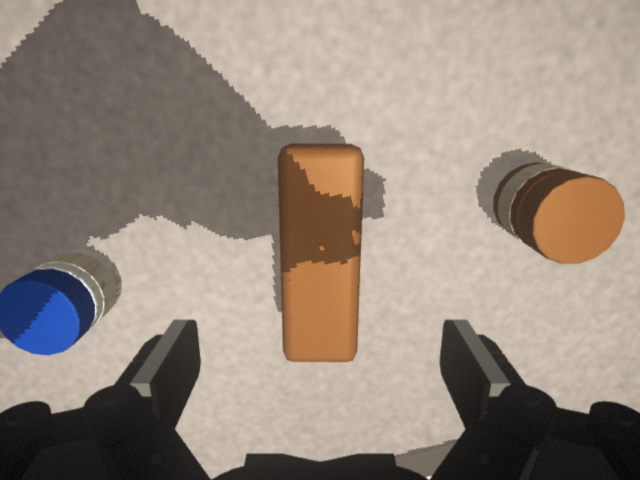

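The brown brush (cols 279–362) is centred and aligned. The blue jar at (45,310) is clear of the fingers. I grip.

Request:
{"method": "carry_out", "body": {"increments": [[[0, 0, 2.5, 0, 0, 0, 8.54], [0, 0, 5, 0, 0, 0, 8.54], [0, 0, 7, 0, 0, 0, 8.54], [0, 0, 8.5, 0, 0, 0, 8.54], [0, 0, 9.1, 0, 0, 0, 8.54]]]}}

```text
clock: 17.55
tool_pos: [0.4846, 0.2892, 0.0168]
eef_rot: [-0.0, 0.787, 0.617, -0.001]
ft_force: [-0.2, 0.6, 0.4]
finger_gap: 0.0855
finger_force: 0.0
```

Request:
{"method": "carry_out", "body": {"increments": [[[0, 0, 0, 0, 0, 0, 6], [0, 0, 0, 0, 0, 0, 4], [0, 0, 0, 0, 0, 0, 3], [0, 0, 0, 0, 0, 0, 3], [0, 0, 0, 0, 0, 0, 3]]]}}

```text
clock: 18.05
tool_pos: [0.4867, 0.2906, 0.0196]
eef_rot: [0.0, 0.787, 0.617, 0.001]
ft_force: [0.4, -0.2, 5.1]
finger_gap: 0.0413
finger_force: 61.6
```

Request:
{"method": "carry_out", "body": {"increments": [[[0, 0, 0, 0, 0, 0, 3], [0, 0, 0, 0, 0, 0, 3], [0, 0, 0, 0, 0, 0, 3], [0, 0, 0, 0, 0, 0, 3], [0, 0, 0, 0, 0, 0, 3]]]}}

```text
clock: 18.55
tool_pos: [0.4866, 0.2906, 0.0195]
eef_rot: [0.0, 0.787, 0.617, 0.001]
ft_force: [-0.2, 0.3, 6.1]
finger_gap: 0.0413
finger_force: 61.8
```

Request:
{"method": "carry_out", "body": {"increments": [[[0, 0, -1.5, 0, 0, 0, 3], [0, 0, -3.5, 0, 0, 0, 3], [0, 0, -6.5, 0, 0, 0, 3], [0, 0, -9.5, 0, 0, 0, 3], [0, 0, -12, 0, 0, 0, 3]]]}}

```text
clock: 19.05
tool_pos: [0.4854, 0.2898, 0.1395]
eef_rot: [0.0, 0.787, 0.617, -0.0]
ft_force: [-0.2, -0.8, -1.5]
finger_gap: 0.0414
finger_force: 61.0
```

```bash
python3 plan.py .5636,-.0519,.138,4
```

```text
now [0.4854 0.2898 0.1395] -13.75 axis z [-0. -0. -1.] gap 0.04140137673987128 t 19.05
.5636,-.0519,.138,4 0 shift cm [-15.67   7.86   0.08] rz -0.155
.5636,-.0519,.138,4 1 shift cm [-16.69   5.35   0.08] rz -0.155
```

Request:
{"method": "carry_out", "body": {"increments": [[[-2.3, 1.2, 0, 0, 0, -0.03, 3], [-5.5, 2.8, 0, 0, 0, -0.06, 3], [-8.9, 4.5, 0, 0, 0, -0.09, 3], [-12.3, 6.2, 0, 0, 0, -0.12, 3], [-15.7, 7.9, 0, 0, 0, -0.155, 3]]]}}

```text
clock: 19.55
tool_pos: [0.5247, 0.1172, 0.138]
eef_rot: [-0.0, 0.736, 0.677, -0.0]
ft_force: [0.6, 0.5, -1.3]
finger_gap: 0.0411
finger_force: 61.1
```

Request:
{"method": "carry_out", "body": {"increments": [[[-3.6, 1.2, 0, 0, 0, -0.03, 3], [-7.4, 2.4, 0, 0, 0, -0.06, 3], [-11.2, 3.6, 0, 0, 0, -0.1, 3], [-14.8, 4.7, 0, 0, 0, -0.14, 3], [-16.7, 5.3, 0, 0, 0, -0.155, 3]]]}}

```text
clock: 20.05
tool_pos: [0.5637, -0.0552, 0.1379]
eef_rot: [0.0, 0.683, 0.731, -0.001]
ft_force: [-0.6, 0.5, -1.5]
finger_gap: 0.0411
finger_force: 61.1
```

Request:
{"method": "carry_out", "body": {"increments": [[[0, 0, 0.7, 0, 0, 0, 3], [0, 0, 2.5, 0, 0, 0, 3], [0, 0, 4.5, 0, 0, 0, 3], [0, 0, 6, 0, 0, 0, 3], [0, 0, 6, 0, 0, 0, 3]]]}}

```text
clock: 20.55
tool_pos: [0.5607, -0.051, 0.0755]
eef_rot: [-0.003, 0.682, 0.732, -0.002]
ft_force: [-0.2, -0.0, -1.6]
finger_gap: 0.041
finger_force: 61.0
```

```bash
python3 plan.py .5636,-.0519,.0255,4;  python3 -c "
from h import *
cam('wrist','w5.png')"
```

```text
now [ 0.5607 -0.051   0.0755] 4.06 axis z [-0.006  0.001 -1.   ] gap 0.0409834158355777 t 20.55
.5636,-.0519,.0255,4 0 shift cm [-0.11  0.29  5.  ] rz 0.001
```

View pics/w5.png

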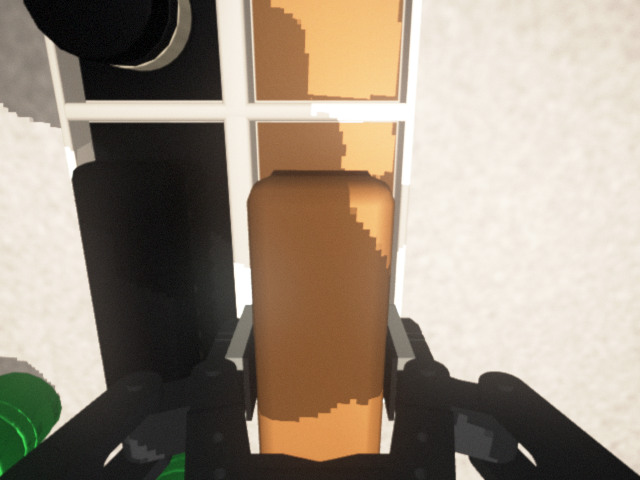

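The brown brush is over the brown long bay (bay cols 255–400). The black brush and black jar are already in their bays.

Request:
{"method": "carry_out", "body": {"increments": [[[0, 0, 1, 0, 0, 0, 3], [0, 0, 2, 0, 0, 0, 3], [0, 0, 3, 0, 0, 0, 3], [0, 0, 4, 0, 0, 0, 3], [0, 0, 4.5, 0, 0, 0, 3]]]}}

```text
clock: 21.1
tool_pos: [0.5629, -0.0522, 0.0319]
eef_rot: [-0.001, 0.682, 0.731, -0.001]
ft_force: [-0.4, 0.4, -1.3]
finger_gap: 0.0412
finger_force: 61.0
```

Request:
{"method": "carry_out", "body": {"increments": [[[0, 0, 0.2, 0, 0, 0, 3], [0, 0, 0.4, 0, 0, 0, 3], [0, 0, 0.6, 0, 0, 0, 3], [0, 0, 0.7, 0, 0, 0, 3], [0, 0, 0.7, 0, 0, 0, 3]]]}}

```text
clock: 21.6
tool_pos: [0.5638, -0.0522, 0.0264]
eef_rot: [0.0, 0.682, 0.731, 0.0]
ft_force: [0.0, 0.2, -1.4]
finger_gap: 0.0411
finger_force: 61.0
```

Request:
{"method": "carry_out", "body": {"increments": [[[0, 0, 0.1, 0, 0, 0, 3], [0, 0, 0.1, 0, 0, 0, 3], [0, 0, 0.1, 0, 0, 0, 6], [0, 0, 0.1, 0, 0, 0, 6], [0, 0, 0.1, 0, 0, 0, 6]]]}}

```text
clock: 22.1
tool_pos: [0.5639, -0.0522, 0.0255]
eef_rot: [0.0, 0.682, 0.731, 0.0]
ft_force: [-0.0, -0.2, -0.5]
finger_gap: 0.0602
finger_force: 0.0
```

Request:
{"method": "carry_out", "body": {"increments": [[[0, 0, 0, 0, 0, 0, 6], [0, 0, -1.5, 0, 0, 0, 6], [0, 0, -4, 0, 0, 0, 6], [0, 0, -7, 0, 0, 0, 6], [0, 0, -10, 0, 0, 0, 6]]]}}

```text
clock: 22.6
tool_pos: [0.5633, -0.0522, 0.1261]
eef_rot: [-0.0, 0.682, 0.731, -0.0]
ft_force: [0.9, 0.0, -0.5]
finger_gap: 0.0601
finger_force: 0.0
```

```bash
python3 plan.py .616,.282,.11,0 .616,.282,.018,0
```

```text
now [ 0.5633 -0.0522  0.1261] 4.01 axis z [-0.001  0.    -1.   ] gap 0.06008512254921991 t 22.6
.616,.282,.11,0 0 shift cm [16.48  3.8   0.8 ] rz 0.035
.616,.282,.11,0 1 shift cm [16.61  3.22  0.8 ] rz 0.035
.616,.282,.018,0 0 shift cm [0.  0.  9.2] rz -0.0
```

Request:
{"method": "carry_out", "body": {"increments": [[[2.5, 0.6, 0, 0, 0, 0, 8.54], [6, 1.4, 0.2, 0, 0, 0.01, 8.54], [9.5, 2.2, 0.4, 0, 0, 0.02, 8.54], [13, 3, 0.6, 0, 0, 0.03, 8.54], [16.5, 3.8, 0.8, 0, 0, 0.035, 8.54]]]}}

```text
clock: 23.1
tool_pos: [0.5901, 0.1164, 0.1173]
eef_rot: [0.0, 0.695, 0.719, 0.0]
ft_force: [1.0, 0.5, -0.2]
finger_gap: 0.0849
finger_force: 0.0
```

Request:
{"method": "carry_out", "body": {"increments": [[[3.8, 0.7, 0.2, 0, 0, 0.01, 8.54], [7.6, 1.5, 0.4, 0, 0, 0.02, 8.54], [11.4, 2.2, 0.6, 0, 0, 0.03, 8.54], [14.8, 2.9, 0.8, 0, 0, 0.035, 8.54], [16.6, 3.2, 0.8, 0, 0, 0.035, 8.54]]]}}

```text
clock: 23.6
tool_pos: [0.6163, 0.2849, 0.1088]
eef_rot: [-0.0, 0.706, 0.708, 0.0]
ft_force: [-0.3, -0.9, -0.1]
finger_gap: 0.0855
finger_force: 0.0
```

Request:
{"method": "carry_out", "body": {"increments": [[[0, 0, 0, 0, 0, 0, 8.54], [0, 0, 0, 0, 0, 0, 8.54], [0, 0, 0, 0, 0, 0, 8.54], [0, 0, 0, 0, 0, 0, 8.54], [0, 0, 0, 0, 0, 0, 8.54]]]}}

```text
clock: 24.1
tool_pos: [0.6163, 0.2808, 0.1096]
eef_rot: [0.0, 0.708, 0.707, -0.0]
ft_force: [-0.2, -0.9, 0.3]
finger_gap: 0.0853
finger_force: 0.0
```

```bash
python3 plan.py .616,.282,.018,0;  python3 -c "
from h import *
p=cam('wrist','w6.png')
m=arm.masks_of(p,'jar_brown_mid')[0]; print(fit(p,m['pixels'],JAR,(.616,.282)),m['box'])"
```

```text
now [0.6163 0.2808 0.1096] -0.09 axis z [-0. -0. -1.] gap 0.08532827403699701 t 24.1
.616,.282,.018,0 0 shift cm [ 0.12 -0.03  9.16] rz -0.002
(array([0.61516884, 0.28380491]), np.float64(0.9382696688566806)) [274.0, 198.9, 363.1, 305.7]
```

View pics/w6.png

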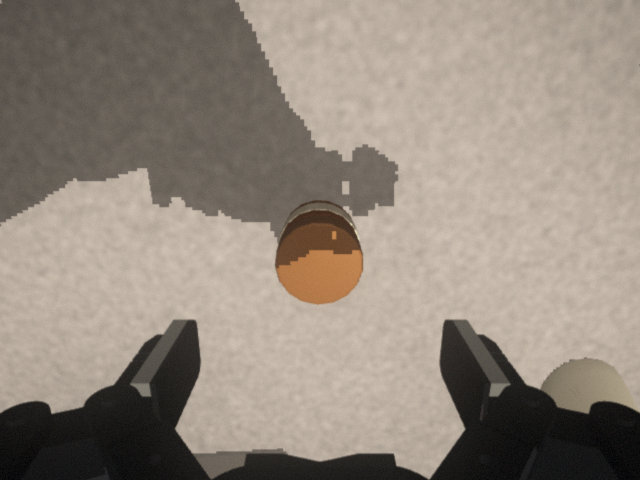

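The brown jar (cols 274–363) is centred between the fingers. The bell at (590,385) is well away. I grip.

Request:
{"method": "carry_out", "body": {"increments": [[[0.1, 0, 2.5, 0, 0, 0, 8.54], [0.1, 0, 5, 0, 0, 0, 8.54], [0.1, 0, 7, 0, 0, 0, 8.54], [0.1, 0, 8.5, 0, 0, 0, 8.54], [0.1, 0, 9.1, 0, 0, 0, 8.54]]]}}

```text
clock: 24.7
tool_pos: [0.6149, 0.2822, 0.0164]
eef_rot: [-0.001, 0.707, 0.707, -0.002]
ft_force: [-0.1, -0.6, 0.2]
finger_gap: 0.0852
finger_force: 0.0
```

Request:
{"method": "carry_out", "body": {"increments": [[[0, 0, 0, 0, 0, 0, 6], [0, 0, 0, 0, 0, 0, 4], [0, 0, 0, 0, 0, 0, 3], [0, 0, 0, 0, 0, 0, 3], [0, 0, 0, 0, 0, 0, 3]]]}}

```text
clock: 25.2
tool_pos: [0.6174, 0.2836, 0.0199]
eef_rot: [0.001, 0.707, 0.707, 0.001]
ft_force: [0.2, -0.5, 5.3]
finger_gap: 0.0445
finger_force: 61.8
```

Request:
{"method": "carry_out", "body": {"increments": [[[0, 0, 0, 0, 0, 0, 3], [0, 0, 0, 0, 0, 0, 3], [0, 0, 0, 0, 0, 0, 3], [0, 0, 0, 0, 0, 0, 3], [0, 0, 0, 0, 0, 0, 3]]]}}

```text
clock: 25.7
tool_pos: [0.6174, 0.2836, 0.0199]
eef_rot: [0.001, 0.707, 0.707, 0.001]
ft_force: [-0.6, -0.9, 5.5]
finger_gap: 0.0445
finger_force: 61.8
```

Request:
{"method": "carry_out", "body": {"increments": [[[0, 0, -1.5, 0, 0, 0, 3], [0, 0, -3.5, 0, 0, 0, 3], [0, 0, -6.5, 0, 0, 0, 3], [0, 0, -9, 0, 0, 0, 3], [0, 0, -11, 0, 0, 0, 3]]]}}

```text
clock: 26.2
tool_pos: [0.6163, 0.2831, 0.1297]
eef_rot: [0.0, 0.707, 0.707, 0.0]
ft_force: [0.5, -0.1, -0.6]
finger_gap: 0.0445
finger_force: 61.4
```

```bash
python3 plan.py .5552,.0669,.128,4
```

```text
now [0.6163 0.2831 0.1297] 0.0 axis z [ 0.001  0.    -1.   ] gap 0.044528021161002095 t 26.2
.5552,.0669,.128,4 0 shift cm [-10.81  -3.05   0.08] rz -0.035
.5552,.0669,.128,4 1 shift cm [-10.7   -3.43   0.08] rz -0.035
```

Request:
{"method": "carry_out", "body": {"increments": [[[-1.8, -0.5, 0, 0, 0, 0, 3], [-4, -1.1, 0, 0, 0, -0.01, 3], [-6.2, -1.7, 0, 0, 0, -0.02, 3], [-8.5, -2.4, 0, 0, 0, -0.03, 3], [-10.8, -3.1, 0, 0, 0, -0.035, 3]]]}}

```text
clock: 26.7
tool_pos: [0.5844, 0.1741, 0.1279]
eef_rot: [-0.0, 0.694, 0.72, -0.0]
ft_force: [-0.1, -0.2, -1.6]
finger_gap: 0.0446
finger_force: 61.4
```

Request:
{"method": "carry_out", "body": {"increments": [[[-2.6, -0.9, 0, 0, 0, -0.01, 3], [-5.2, -1.7, 0, 0, 0, -0.02, 3], [-7.8, -2.5, 0, 0, 0, -0.03, 3], [-10, -3.2, 0, 0, 0, -0.035, 3], [-10.7, -3.4, 0, 0, 0, -0.035, 3]]]}}

```text
clock: 27.2
tool_pos: [0.5535, 0.0649, 0.128]
eef_rot: [-0.0, 0.683, 0.731, -0.001]
ft_force: [1.2, 0.4, -0.6]
finger_gap: 0.0447
finger_force: 61.4
```

Request:
{"method": "carry_out", "body": {"increments": [[[0, 0, 0.7, 0, 0, 0, 3], [0, 0, 2.2, 0, 0, 0, 3], [0, 0, 4, 0, 0, 0, 3], [0, 0, 5, 0, 0, 0, 3], [0, 0, 5, 0, 0, 0, 3]]]}}

```text
clock: 27.7
tool_pos: [0.5536, 0.0676, 0.0763]
eef_rot: [-0.001, 0.682, 0.732, -0.001]
ft_force: [-1.0, 0.4, -1.2]
finger_gap: 0.0446
finger_force: 61.4
```

```bash
python3 plan.py .5552,.0669,.026,4;  python3 -c "
from h import *
cam('wrist','w7.png')"
```

```text
now [0.5536 0.0676 0.0763] 4.07 axis z [-0.004 -0.    -1.   ] gap 0.044628381947576415 t 27.7
.5552,.0669,.026,4 0 shift cm [-0.08  0.16  5.03] rz 0.001
```

View pics/w7.png

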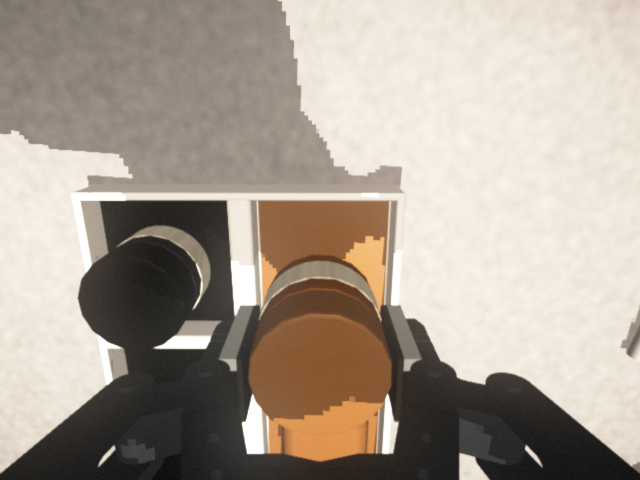

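The brown jar is over the brown small bay (cols 258–390), and the black jar stands upright in its own bay. I lower and release.

Request:
{"method": "carry_out", "body": {"increments": [[[0, 0, 1, 0, 0, 0, 3], [0, 0.1, 2, 0, 0, 0, 3], [0, 0.1, 3, 0, 0, 0, 3], [0, 0.1, 4, 0, 0, 0, 3], [0, 0.1, 4.5, 0, 0, 0, 3]]]}}

```text
clock: 28.25
tool_pos: [0.5551, 0.0668, 0.0319]
eef_rot: [-0.001, 0.682, 0.731, -0.001]
ft_force: [0.2, 0.2, -1.1]
finger_gap: 0.0445
finger_force: 61.4
```

Request:
{"method": "carry_out", "body": {"increments": [[[0, 0, 0.2, 0, 0, 0, 3], [0, 0, 0.4, 0, 0, 0, 3], [0, 0, 0.5, 0, 0, 0, 3], [0, 0, 0.6, 0, 0, 0, 3], [0, 0, 0.6, 0, 0, 0, 3]]]}}

```text
clock: 28.75
tool_pos: [0.5562, 0.067, 0.0275]
eef_rot: [0.0, 0.682, 0.731, 0.0]
ft_force: [0.5, 0.1, -1.3]
finger_gap: 0.044
finger_force: 61.4
```

Request:
{"method": "carry_out", "body": {"increments": [[[0, 0, 0.1, 0, 0, 0, 3], [0, 0, 0.2, 0, 0, 0, 3], [0, 0, 0.2, 0, 0, 0, 6], [0, 0, 0.2, 0, 0, 0, 6], [0, 0, 0.2, 0, 0, 0, 6]]]}}

```text
clock: 29.25
tool_pos: [0.5562, 0.067, 0.0254]
eef_rot: [0.0, 0.682, 0.731, 0.0]
ft_force: [-0.3, 0.5, -0.2]
finger_gap: 0.06
finger_force: 0.0
```

Request:
{"method": "carry_out", "body": {"increments": [[[0, 0, 0, 0, 0, 0, 6], [0, 0, -1.5, 0, 0, 0, 6], [0, 0, -4, 0, 0, 0, 6], [0, 0, -7, 0, 0, 0, 6], [0, 0, -10, 0, 0, 0, 6]]]}}

```text
clock: 29.75
tool_pos: [0.5555, 0.0669, 0.126]
eef_rot: [-0.0, 0.682, 0.731, -0.0]
ft_force: [1.2, 0.7, -0.2]
finger_gap: 0.0601
finger_force: 0.0
```

Request:
{"method": "carry_out", "body": {"increments": [[[3, 0, -2, 0, 0, 0, 6], [7, 0, -4, 0, 0, 0, 6], [11, 0, -6, 0, 0, 0, 6], [15, 0, -8, 0, 0, 0, 6], [18, 0, -8, 0, 0, 0, 6]]]}}

```text
clock: 30.25
tool_pos: [0.5448, 0.2496, 0.2086]
eef_rot: [0.001, 0.682, 0.732, 0.003]
ft_force: [-0.2, -0.9, -0.4]
finger_gap: 0.06
finger_force: 0.0
```

Request:
{"method": "carry_out", "body": {"increments": [[[3, 0, 0, 0, 0, 0, 6], [6, 0, 0, 0, 0, 0, 6], [9, 0, 0, 0, 0, 0, 6], [11, 0, 0, 0, 0, 0, 6], [12, 0, 0, 0, 0, 0, 6]]]}}

```text
clock: 30.75
tool_pos: [0.5347, 0.3678, 0.205]
eef_rot: [-0.0, 0.681, 0.732, -0.0]
ft_force: [-0.1, -1.0, -0.3]
finger_gap: 0.06
finger_force: 0.0
```

```bash
python3 - <<'E'
from h import *
p=cam('top'); s=cam('side')
cv2.imwrite('pics/end.png',np.hstack([cv2.resize(p['color'][150:310,220:420],(390,312)),cv2.resize(s['color'][220:320,240:360],(390,312))])[:,:,::-1])
pads=dict(brush_brown_mid=(.5636,-.0519),brush_black_mid=(.4814,-.0577),jar_brown_mid=(.5552,.0669),jar_black_mid=(.4729,.0611))
for c,pc in(('top',p),('side',s)):
  for n,x in pads.items():
    e=proj(pc,[*x,.032])[0]
    for m in arm.masks_of(pc,n):
        ys,xs=np.nonzero(m['pixels'])
        if len(xs) and np.hypot(*(e-[xs.mean(),ys.mean()]))<12:
            v,q=fit(pc,m['pixels'],BR if 'brush' in n else JAR,(*x,.07) if 'brush' in n else x,.006); print(c,n,(v[:2]-x).round(4),v[2:],q.round(2));break
E
```

```text
top brush_brown_mid [-0.0016 -0.0001] [0.06380222] 0.94
top brush_black_mid [-0.0006 -0.0006] [0.07417284] 0.94
top jar_brown_mid [ 0.0005 -0.0003] [] 0.93
top jar_black_mid [-0.0001 -0.001 ] [] 0.95
side brush_brown_mid [-0.001 -0.012] [0.21415315] 0.75
side jar_brown_mid [-0.0021 -0.003 ] [] 0.56
side jar_black_mid [ 0.0013 -0.0007] [] 0.91
```

View pics/end.png

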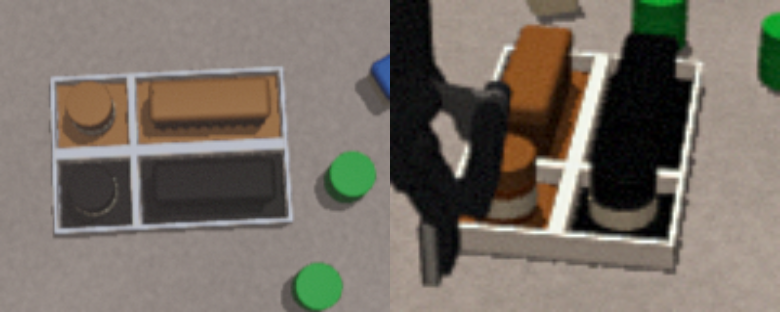

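All four stand upright and centred in bays of their own colour, the arm is clear, and neither blue item was touched. I hand in the job.

```bash
python3 -c "
from bench import arm
print(arm.job_done())"
```

```text
the job is handed in; nothing more can be done
None
```

I packed both shoe brushes and both cream jars upright on the pads of their own colour, each within about 2 mm of the pad's centre by the top camera. I left the blue brush and blue-lidded jar alone, and handed the job in at about 31 s; no verdict came back.

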